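# Lift the calibration plate onto the camera stage with a spatula

## Robot

A 7-joint arm with a two-finger parallel gripper is mounted at the origin on the work surface. World frame = base frame: x ahead of the robot, y to its left, z up, the work surface at z = 0. Lengths are in m, angles in degrees, forces in N, time in s.
With the tool pointing down it reaches from about 0.425 to 0.875 m from the base axis. Payload 4.7 kg.
Tool frame: the origin (TCP) lies at the very end of the fingers, on their centre line; the grasp point (between the pads) lies 19 mm behind it; z points along the fingers, y is the line along which they close (so a half turn about z gives the same grasp; the last joint's range is limited). The gripper opens to 87 mm and grips with 3 to 60 N. Pads are 19 mm wide; open, the fingers measure 117 mm over their backs; the gripper's body (75 mm by 190 mm) begins 51 mm behind the grasp point.
Start: joints at [67.615, 18.392, -4.016, 83.108, 1.295, 78.541, -3.26], TCP at [0.256, -0.597, 0.223] pointing down, gripper open.
Joint ranges: [-163.93, 163.93], [-17.29, 119.83], [-79.2, 71.16], [3.27, 140.29], [-89.18, 269.18], [5.43, 117.66], [-154.24, 154.24]. Speed limits (degrees/s): [147.25, 147.25, 180, 180, 180, 180, 180].

## Interface

Orientations are given as [roll, pitch, yaw] about the fixed x, y, z axes, in that order (R = Rz(yaw) Ry(pitch) Rx(roll)).
In Python, from cell import telemetry, cams, env gives the robot as it stands.
- The arm moves only by the tool arm_command, never from a script. Its argument "series" is text: rows parted by semicolons, each of 5 numbers parted by spaces: the shift along the tool's x, y, z in mm, then the turn about the tool's z in rad, then the closure in counts, from 0 (fully open) to 255 (shut). A call has 1 to 20 rows; each row shifts and turns the commanded pose from where the row before left it, along the tool's axes as they then stand; what a row does not reach is not made up. A row lasts 1/12 s, in which the tool goes at most 41.7 mm and 7.16 degrees, less where a joint would pass 70% of its speed; a pose out of reach is approached as far as the arm can. A call is refused whole if a number of a shift passes 41.7 or a number of a turn 0.125, either way. A call with a gripper value outside its range is refused whole. The fingers move at their own pace and stop on an object; "squeeze" is the grip in N (left out, the last holds). Time passes only in rows, so rows that do not move let the fingers close. It gives the time, the measured TCP pose, the force, the opening and the grip force at its end, in the units of the state.
- telemetry.get_obs(): the state, without advancing time (a new reading comes with each control period).
- cams.read_camera(name): name is "scene" or "top" or "wrist"; returns the picture (420x560x3 uint8, blue, green, red); there is no depth.
- cams.calibration(name): a dict with "K" (3x3 intrinsics, pixels), "dist" ([k1, k2, p1, p2, k3] as OpenCV has them; the pictures are not rectified), "origin" and "rotation" of the camera in the world; the wrist camera has in their place "hand_eye" (4x4, takes a point from camera to tool coordinates, whose origin is the TCP and whose axes are the flange's). Camera axes: x right, y down, z forward; pixel columns grow to the right and rows downward; lengths in m; the calibration is good to about 2 mm. A picture is of the moment at which its call begins: read the wrist's pose just before it. calibration takes no time and is no camera call.
- env.sign_off(): hands the job in; it is judged then, once.
The state is a dict: "time_s": time; "qpos": joint angles; "joint_velocities": joint speeds; "effort": joint torques, N m; "tool_pos": TCP position; "tool_rot": TCP orientation; "force": force on the tool from outside, world axes, zero at the start; "wrist_torque": the same for the moment, N m; "grip_width": finger opening in m; "grasp_force": force on a finger pad.
Only numpy, scipy, OpenCV 4.12 (cv2) and the standard library are available. Lean on these libraries where they do the work, as an engineer would, in place of code of your own. Each camera call takes 0.05 s, during which the arm holds its last target. There are 200 camera calls.

## Task

The stores desk's inspection camera needs its chequered calibration plate: first push the round grey stage across the table until it is centred on the yellow ring in front of the camera. Then slide the spatula under the plate, lift it out of its blue dock and set it gently, level, centred and with an edge square to the camera on the stage; draw the spatula out and leave it lying flat on the table, clear of both. Never touch the plate with the gripper, keep it level, and leave everything else on the desk where it is.

Things in the scene. Friction and masses are not known exactly. Their poses are not given: they have to be found in the camera images.
- plate: the calibration plate: a flat white ceramic square 110 x 110, 6 thick, with a black chequer pattern on top, on four rubber feet 8 high and 12 across at (+-36, +-36): its underside is 8 above what it stands on, its top 14. Mass about 0.2 kg. Origin at the level of the feet's soles, under the centre; x and y along its edges (all four sides are alike), z up. The clear way between the feet is 60 wide. It starts standing in the dock.
- plate_mid (a point): middle of the plate's slab, 11 above the soles of its feet
- dock: the dock: three fixed blue fences 14 high on the table round the plate, 61 from the plate's centre to their inner faces, 6 thick, at the back (+x of the dock) and both sides (+-y, reaching from 33 before the centre to the back); open to its -x side, which faces the robot. No floor: the plate stands on the table. Origin on the table at the middle of the dock.
- spatula: the spatula, lying flat on the table: a level steel blade 40 wide, 2.5 thick (from 11 behind the origin to the tip 81 ahead in +x), a steel neck 20 wide and 8 high behind it (10 to 54 behind the origin), and at the rear an upright square red grip 28 x 28, 70 high, its axis 67 behind the origin in -x. Everything has its underside in one plane, z = 0 of this body; x points from the grip to the blade's tip, z up. Mass 0.2 kg.
- spatula_grip (a point): on the axis of the spatula's red upright grip, 48 above the spatula's underside: the place to pinch it, from above, across either pair of faces; axes as the spatula's
- spatula_tip (a point): middle of the front edge of the spatula's blade, 1 above its underside
- stage: the round stage: a loose grey disc 144 in diameter, 24 high, flat dark top, mass about 0.5 kg, too wide to grip, standing on the table; origin under its centre, z up
- stage_top (a point): centre of the stage's top face, 24 above the table
- spot: the camera's mark: a flat round yellow ring painted on the table, 160 outer and 132 inner diameter; origin at its centre, +x pointing from the mark to the small inspection camera that looks at it. The camera's fixed stand (base 50 x 70) stands at x = +140 of this frame, post 162 high, camera head up to 195 high and reaching back to x = +100.
- glue_stick: bystander: upright white glue stick with orange cap, 29 dia x 90 high; origin at its foot
- stamp: bystander: hand stamp with a wooden knob, 30 x 24 x 64 high; origin under it; stands close beside the way into the dock
- mouse: bystander: black computer mouse, 100 x 58 x 31 high; origin under its centre
- stapler: bystander: red stapler, 130 x 34 x 53 high; origin under its centre
- tape_roll: bystander: roll of tape lying flat, 104 dia x 48 high; origin under its centre
- scanner: bystander: black and yellow hand scanner in its cradle, 100 x 65 x 123 high; origin under its centre
- clip_jar: bystander: green glass jar with a steel lid, 42 dia x 60 high; origin under its centre

How it is judged:
By the outcome, as a careful person would: the job done as asked, in the order asked, and still so for the second after the job is handed in, with the robot touching nothing.
It also fails if it takes over 64 s, if anything falls off the work surface, if the arm or the gripper's body presses on something with over 40 N, if the wrist force passes 120 N, or if a joint passes its speed limit or range.

## Working session

There is one attempt and no reset: what is moved stays moved. The work goes in short steps, Python scripts to look and compute and a tool call to move; the robot and the scene stay as the last step left them, time stands still between calls to the robot, and variables do not carry over. Pictures are saved under pics/ and viewed, at most 10 in all, crops included, and the job is handed in when it is done.

Besides the shell and the picture viewer there is one more tool, called after "Emit:" as a command line: name --argument value ..., lists and objects as JSON in quotes. arm_command: Moves the arm, as the interface text tells. Its arguments: {"type":"object","properties":{"series":{"type":"string"},"squeeze":{"type":"number"}},"required":["series"]}

```bash
mkdir -p pics; ls; cat > h.py <<'E'
import numpy as np, cv2
from cell import telemetry, cams, env
from scipy.spatial.transform import Rotation as R
def campose(name, obs=None):
    c=cams.calibration(name); K=np.array(c["K"]); d=np.array(c["dist"])
    if name=="wrist":
        T=np.array(c["hand_eye"]); Rt=R.from_euler('xyz',obs["tool_rot"],degrees=True).as_matrix()
        return K,d,Rt@T[:3,3]+np.array(obs["tool_pos"]),Rt@T[:3,:3]
    return K,d,np.array(c["origin"]),np.array(c["rotation"])
def rays(P,uv):
    K,d,o,Rm=P
    n=cv2.undistortPoints(np.array(uv,float).reshape(-1,1,2),K,d)[:,0]
    return o,np.c_[n,np.ones(len(n))]@Rm.T
def onplane(P,uv,z):
    o,r=rays(P,uv); return (o+r*((z-o[2])/r[:,2])[:,None])
def proj(P,X):
    K,d,o,Rm=P
    Xc=(np.atleast_2d(X)-o)@Rm
    return cv2.projectPoints(Xc,np.zeros(3),np.zeros(3),K,d)[0][:,0]
def tri(P1,uv1,P2,uv2):
    o1,r1=rays(P1,[uv1]);o2,r2=rays(P2,[uv2]);a=r1[0];b=r2[0]
    s=np.linalg.lstsq(np.c_[a,-b],o2-o1,rcond=None)[0]
    p,q=o1+s[0]*a,o2+s[1]*b
    return (p+q)/2,np.linalg.norm(p-q)
E
python3 - <<'E'
from h import *
o=telemetry.get_obs(); print(o)
for n in ("scene","top"):
    im=cams.read_camera(n); cv2.imwrite(f"pics/{n}0.png",im)
    print(n,cams.calibration(n))
print(cams.calibration("wrist"))
E
```

```text
pics
{'time_s': 0.0, 'qpos': array([67.61562043, 18.43730345, -4.01333371, 83.17548508,  1.29635587,
       78.54062263, -3.26080256]), 'joint_velocities': array([ 0.02257163, -0.07329961,  0.06667828,  0.02645355, -0.01125385,
        0.04164499,  0.02481223]), 'effort': array([-4.76111964e-04, -4.91282523e+01, -4.04182160e-01, -3.12532461e+01,
       -6.39740657e-02,  4.36851103e-02,  1.84841238e-04]), 'tool_pos': array([ 0.2556853 , -0.59699412,  0.22147602]), 'tool_rot': array([-1.79891899e+02,  7.83197058e-03,  2.31915318e+01]), 'force': array([-0.59653609, -0.3724105 , -0.50406797]), 'wrist_torque': array([0.03529377, 0.02528505, 0.0083687 ]), 'grasp_force': 0.0, 'grip_width': 0.08748235205964217}
scene {'K': array([[434.35279394,   0.        , 282.80456503],
       [  0.        , 434.35279394, 206.70456081],
       [  0.        ,   0.        ,   1.        ]]), 'dist': array([-0.06425204,  0.        ,  0.        ,  0.        ,  0.        ]), 'origin': array([ 1.35060652, -0.25725423,  0.82535542]), 'rotation': array([-131.99181676,   -1.01380494,   73.02630311])}
top {'K': arra
[... 248 characters left out ...]
43857734, -0.0162084 ,  1.33256637]), 'rotation': array([-175.86791899,    0.28609677,  -90.51430509])}
{'K': array([[319.94136362,   0.        , 280.58603252],
       [  0.        , 319.94136362, 208.00443044],
       [  0.        ,   0.        ,   1.        ]]), 'dist': array([-0.01320546,  0.        ,  0.        ,  0.        ,  0.        ]), 'hand_eye': array([[ 8.35665881e-06, -9.64834316e-01, -2.62858787e-01,
         7.24991090e-02],
       [ 9.99999873e-01,  1.40509745e-04, -4.83955540e-04,
         2.30479038e-04],
       [ 5.03871133e-04, -2.62858749e-01,  9.64834195e-01,
        -1.62119820e-01],
       [ 0.00000000e+00,  0.00000000e+00,  0.00000000e+00,
         1.00000000e+00]])}
```

View pictures.

```bash
sed -i 's/return K,d,np.array(c\["origin"\]),np.array(c\["rotation"\])/return K,d,np.array(c["origin"]),R.from_euler("xyz",c["rotation"],degrees=True).as_matrix()/' h.py
```

```text
(no output)
```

View pics/top0.png

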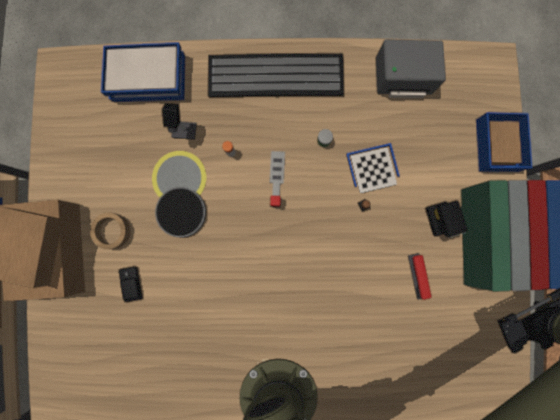

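View pics/scene0.png

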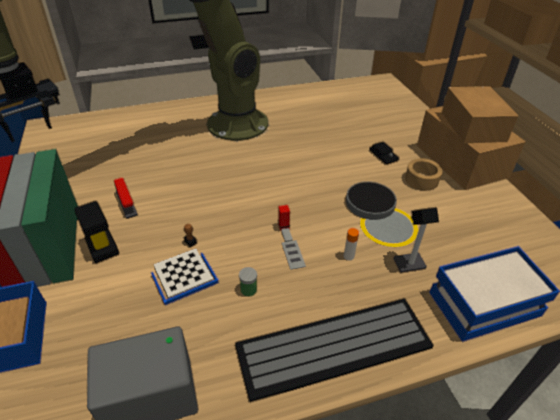

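```bash
cat > m0.py <<'E'
from h import *
PT=campose("top");PS=campose("scene")
T=cv2.imread("pics/top0.png");S=cv2.imread("pics/scene0.png")
def big(m):
    c,_=cv2.findContours(m.astype(np.uint8),cv2.RETR_EXTERNAL,cv2.CHAIN_APPROX_NONE); return max(c,key=cv2.contourArea)
def box(im,x0,x1,y0,y1,f):
    h=cv2.cvtColor(im,cv2.COLOR_BGR2HSV).astype(int); m=f(h[...,0],h[...,1],h[...,2])
    k=np.zeros(m.shape,bool);k[y0:y1,x0:x1]=1; return m&k
yel=lambda h,s,v:(abs(h-28)<6)&(s>140)&(v>110)
red=lambda h,s,v:((h<6)|(h>174))&(s>150)&(v>70)
for P,im,b in((PT,T,(140,220,140,240)),(PS,S,(330,440,180,260))):
    m=box(im,*b,yel); ys,xs=np.nonzero(m); X=onplane(P,np.c_[xs,ys],0)[:,:2]
    # outer edge circle fit of yellow hull
    c=big(m)[:,0]; print(len(xs),X.min(0),X.max(0))
    A=np.c_[2*X,np.ones(len(X))]; s=np.linalg.lstsq(A,(X**2).sum(1),rcond=None)[0]
    for _ in range(10):
        r=np.linalg.norm(X-s[:2],axis=1); u=(X-s[:2])/r[:,None]; s[:2]+=np.linalg.lstsq(u,r-.073,rcond=None)[0]
    r=np.linalg.norm(X-s[:2],axis=1); print("ring",s[:2],r.min(),r.max(),r.mean())
# stage: dark disc top
for P,im,b in((PT,T,(150,212,180,245)),(PS,S,(340,402,175,217))):
    m=box(im,*b,lambda h,s,v:v<60); c=big(m)[:,0]; e=cv2.fitEllipse(c); X=onplane(P,c,.024)[:,:2]
    cc,rr=cv2.minEnclosingCircle((X*1000).astype(np.float32)); print("stage",e,onplane(P,[e[0]],.024)[0],cc,rr)
# red grip
gs=[]
for P,im,b in((PT,T,(260,290,185,215)),(PS,S,(270,300,200,235))):
    m=box(im,*b,red); c=big(m); x,y,w,h=cv2.boundingRect(c); print("grip",x,y,w,h,onplane(P,[[x+w/2,y+h/2]],.06)[0])
# plate: white/black quad
for P,im,b in((PT,T,(345,405,140,195)),(PS,S,(145,225,240,305))):
    m=box(im,*b,lambda h,s,v:(s<60)&(v>110)); m=cv2.morphologyEx(m.astype(np.uint8),cv2.MORPH_CLOSE,np.ones((9,9)))
    c=big(m); q=cv2.approxPolyDP(cv2.convexHull(c),5,True)[:,0]; X=onplane(P,q,.014)
    print("plate",q.tolist(),X.round(4).tolist(),X.mean(0),[round(float(np.linalg.norm(X[i]-X[i-1])),4) for i in range(len(X))])
E
python3 m0.py
python3 - <<'E'
import cv2,numpy as np
T=cv2.imread("pics/top0.png");S=cv2.imread("pics/scene0.png")
a=cv2.resize(T[90:250,100:420],(800,400),interpolation=cv2.INTER_CUBIC)
cv2.imwrite("pics/c1.png",a)
E
```

```text
13 [0.64281475 0.24045426] [0.70631746 0.35514326]
ring [0.63248587 0.28290643] 0.07169934224843194 0.07473293857951671 0.07301488758074898
424 [0.5708168  0.20270646] [0.70800102 0.3571539 ]
ring [0.62918305 0.28112643] 0.06542248763769978 0.07998073899406921 0.07276486324781742
stage ((179.44564819335938, 211.5978546142578), (44.9746208190918, 45.74053955078125), 36.682456970214844) [0.5307858  0.27342227 0.024     ] (530.7188110351562, 273.8029479980469) 66.07864379882812
stage ((371.193603515625, 197.21730041503906), (28.35717010498047, 46.5216064453125), 100.28948974609375) [0.5333064 0.2704878 0.024    ] (531.0415649414062, 271.18170166015625) 66.46963500976562
grip 271 196 10 11 [ 5.53450086e-01 -1.88325037e-04  6.00000000e-02]
grip 279 205 11 22 [ 0.5766023  -0.00228285  0.06      ]
plate [[390, 142], [396, 184], [360, 192], [346, 153]] [[0.7271, -0.3298, 0.014], [0.6049, -0.3432, 0.014], [0.5826, -0.2387, 0.014], [0.6952, -0.2012, 0.014]] [ 0.65244649 -0.27823569  0.014     ] [0.1326, 0.123, 0.1069, 0.1188]
plate [[203, 254], [218, 279], [180, 299], [165, 298], [151, 275], [154, 264], [193, 249]] [[0.6065, -0.2227, 0.014], [0.6943, -0.2015, 0.014], [0.7273, -0.2949, 0.014], [0.7153, -0.3273, 0.014], [0.639, -0.3526, 0.014], [0.6063, -0.3428, 0.014], [0.5829, -0.2441, 0.014]] [ 0.65308457 -0.28371049  0.014     ] [0.0319, 0.0903, 0.099, 0.0346, 0.0803, 0.0342, 0.1014]
```

View pics/c1.png

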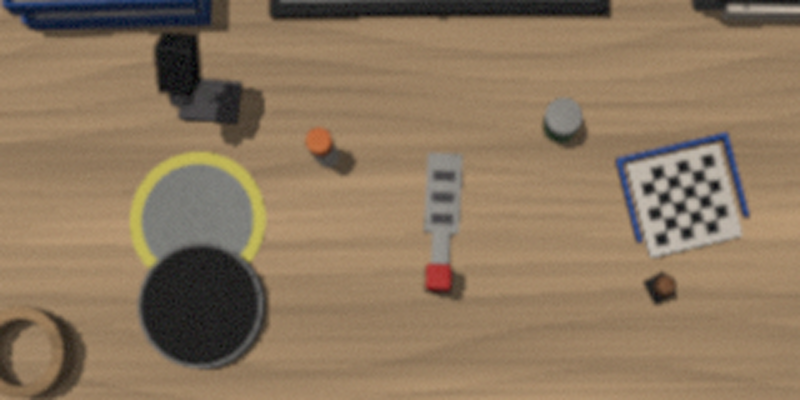

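Emit:
arm_command --series "0 0 0 0.1 0;0 0 0 0.1 0;0 0 0 0.1 0;27.4 -27 0 0 0;27.4 -27 0 0 0;27.4 -27 0 0 0;27.4 -27 0 0 0;27.4 -27 0 0 0;27.4 -27 0 0 0;27.4 -27 0 0 0;27.4 -27 0 0 0;27.4 -27 0 0 0;27.4 -27 0 0 0;0 0 0 0 0;0 0 0 0 0"

```text
time_s: 1.35
tool_pos: [0.5019, -0.2969, 0.2221]
tool_rot: [-179.9, 0.0, 6.4]
force: [0.6, -0.6, -0.5]
grip_width: 0.0872
grasp_force: 0.0
```

```bash
cat > snap.py <<'E'
import sys,pickle; from h import *
o=telemetry.get_obs(); im=cams.read_camera("wrist"); cv2.imwrite(f"pics/{sys.argv[1]}.png",im); pickle.dump(o,open(f"pics/{sys.argv[1]}.pkl","wb"))
print(o["time_s"],o["tool_pos"],o["tool_rot"],o["qpos"].round(1))
E
python3 snap.py w1
```

```text
1.35 [ 0.50194741 -0.29692316  0.22212765] [-1.79931516e+02  4.20228550e-03  6.37461152e+00] [ 41.8  11.1 -15.8  92.6   3.   76.8 -58. ]
```

Emit:
arm_command --series "5.9 -35.3 0 0 0;5.9 -35.3 0 0 0;5.9 -35.3 0 0 0;5.9 -35.3 0 0 0;5.9 -35.3 0 0 0;5.9 -35.3 0 0 0;5.9 -35.3 0 0 0;5.9 -35.3 0 0 0;5.9 -35.3 0 0 0;5.9 -35.3 0 0 0;5.9 -35.3 0 0 0;5.9 -35.3 0 0 0;5.9 -35.3 0 0 0;5.9 -35.3 0 0 0;0 0 0 0 0;0 0 0 0 0"

```text
time_s: 2.73
tool_pos: [0.5304, 0.2006, 0.2221]
tool_rot: [-180.0, 0.1, 6.1]
force: [-0.3, -0.7, -0.4]
grip_width: 0.0875
grasp_force: 0.0
```

```bash
python3 snap.py w2; python3 -c "
import cv2,numpy as np
a=cv2.imread('pics/w1.png');b=cv2.imread('pics/w2.png');cv2.imwrite('pics/w12.png',cv2.resize(np.vstack([a[:,:],b]),(800,1200))[:, :]) 
cv2.imwrite('pics/w12.png',np.hstack([cv2.resize(a,(400,300)),cv2.resize(b,(400,300))]))"
```

```text
2.7333 [0.53044299 0.20060822 0.22211444] [-1.79985796e+02  5.06491215e-02  6.13032640e+00] [  10.4   11.5  -38.3   94.1    7.2   77.  -112.9]
```

View pics/w12.png

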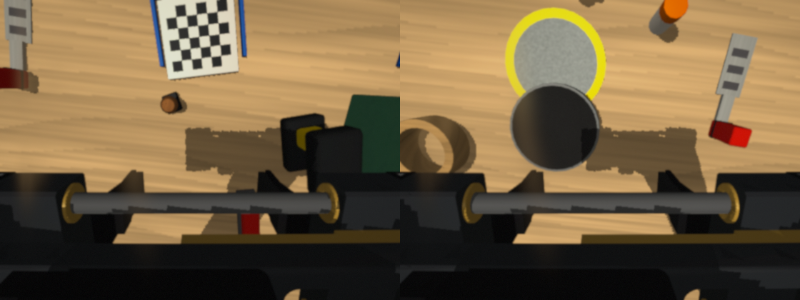

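```bash
cat > m1.py <<'E'
from h import *; import pickle
from m0f import *
def load(n): return campose("wrist",pickle.load(open(f"pics/{n}.pkl","rb"))),cv2.imread(f"pics/{n}.png")
def ring(P,im,b):
    m=box(im,*b,yel); ys,xs=np.nonzero(m); X=onplane(P,np.c_[xs,ys],0)[:,:2]; s=X.mean(0)
    for _ in range(30):
        d=X-s; r=np.linalg.norm(d,axis=1); s=s+np.linalg.lstsq(d/r[:,None],r-.073,rcond=None)[0]
    r=np.linalg.norm(X-s,axis=1); return s,np.percentile(r,[2,50,98]),len(r)
def disc(P,im,b,R0=.070):
    m=box(im,*b,lambda h,s,v:v<50); c=big(m)[:,0]; X=onplane(P,c,.024)[:,:2]; s=X.mean(0)
    (cx,cy),rr=cv2.minEnclosingCircle((X*1000).astype(np.float32)); return (cx/1000,cy/1000),rr,s
E
sed -n '/^def big/,/^red=/p' m0.py | sed '1i from h import *' > m0f.py
python3 - <<'E'
from m1 import *
P,im=load("w2")
print("ring",ring(P,im,(130,300,0,160)))
print("stage",disc(P,im,(150,255,100,245)))
# spatula: grey blade
h=cv2.cvtColor(im,cv2.COLOR_BGR2HSV)
m=box(im,430,510,45,180,lambda h,s,v:(s<50)&(v>60)); c=big(m); r=cv2.minAreaRect(c); print("spat",r,onplane(P,cv2.boxPoints(r),.0025).round(4).tolist())
m=box(im,425,500,160,210,red); c=big(m); X=onplane(P,cv2.approxPolyDP(c,2,True)[:,0],.07); print("grip",cv2.approxPolyDP(c,2,True)[:,0].tolist(),X.round(4).tolist())
P1,im1=load("w1")
b=box(im1,200,360,0,120,lambda h,s,v:(abs(h-115)<14)&(s>120)); ys,xs=np.nonzero(b); print("blue",len(xs))
m=box(im1,210,345,0,120,lambda h,s,v:(s<60)&(v>110)); m=cv2.morphologyEx(m.astype(np.uint8),cv2.MORPH_CLOSE,np.ones((13,13)))
q=cv2.approxPolyDP(cv2.convexHull(big(m)),4,True)[:,0]; X=onplane(P1,q,.014); print("plate",q.tolist(),X.round(4).tolist())
cv2.imwrite("pics/c2.png",np.hstack([cv2.resize(im1[0:130,200:360],None,fx=2.5,fy=2.5),cv2.resize(im[40:215,420:540],None,fx=2.5*.743,fy=2.5*.743)[:325]]))
E
```

```text
ring (array([0.62970368, 0.28351458]), array([0.06627917, 0.07343132, 0.07992324]), 4178)
stage ((0.52907861328125, 0.272631591796875), 66.48295593261719, array([0.53188654, 0.26750725]))
spat ((465.5094299316406, 109.21699523925781), (34.0654182434082, 125.95964050292969), 15.945395469665527) [[0.5711, 0.0232, 0.0025], [0.7052, 0.0155, 0.0025], [0.7002, -0.023, 0.0025], [0.5644, -0.0189, 0.0025]]
grip [[442, 172], [437, 191], [462, 202], [478, 205], [485, 203], [491, 185], [489, 181], [458, 172]] [[0.5711, 0.0443, 0.07], [0.5517, 0.0448, 0.07], [0.5433, 0.0166, 0.07], [0.5419, -0.0005, 0.07], [0.5448, -0.0071, 0.07], [0.5636, -0.0081, 0.07], [0.5674, -0.0049, 0.07], [0.5728, 0.0284, 0.07]]
blue 913
plate [[327, 0], [333, 98], [236, 110], [223, 91], [210, 0]] [[0.6983, -0.3224, 0.014], [0.6045, -0.343, 0.014], [0.5801, -0.238, 0.014], [0.5984, -0.2224, 0.014], [0.6852, -0.2033, 0.014]]
```

Emit:
arm_command --series "-27 -24 0 0 0;-27 -24 0 0 0;-27 -24 0 0 0;0 0 36 0 0;0 0 36 0 0;0 0 36 0 0;0 0 36 0 0;0 0 36 0 0;0 0 32 0 0;0 0 0 0 0;9 0 0 0 0;9 0 0 0 0;9 0 0 0 0;9 0 0 0 0;9 0 0 0 0;9 0 0 0 0;9 0 0 0 0;9 0 0 0 0"

```text
time_s: 4.28
tool_pos: [0.5147, 0.271, 0.0117]
tool_rot: [180.0, 0.0, 6.0]
force: [-5.6, -0.7, 5.6]
grip_width: 0.0872
grasp_force: 3.7
```

Emit:
arm_command --series "8 0 0 0 0;8 0 0 0 0;6 0 0 0 0;5 0 0 0 0;4 0 0 0 0;3 0 0 0 0;0 0 0 0 0;0 0 0 0 0"

```text
time_s: 4.95
tool_pos: [0.549, 0.2746, 0.0114]
tool_rot: [-180.0, -0.1, 6.0]
force: [-2.7, 0.4, 2.8]
grip_width: 0.087
grasp_force: 1.9
```

```bash
python3 snap.py w3; python3 - <<'E'
from m1 import *
im=cams.read_camera("top"); cv2.imwrite("pics/top1.png",im); w=cv2.imread("pics/w3.png")
cv2.imwrite("pics/c3.png",np.hstack([w[:,:],cv2.resize(im[100:260,130:260],(240,295)).copy() if 0 else cv2.copyMakeBorder(cv2.resize(im[120:260,130:250],(240,280)),0,140,0,0,cv2.BORDER_CONSTANT)]))
E
```

```text
4.95 [0.54900119 0.27459427 0.01136585] [-1.79965985e+02 -8.60553646e-02  6.00535856e+00] [-1.000e-01  2.920e+01 -3.610e+01  9.960e+01  2.000e+01  5.760e+01
 -1.275e+02]
```

View pics/c3.png

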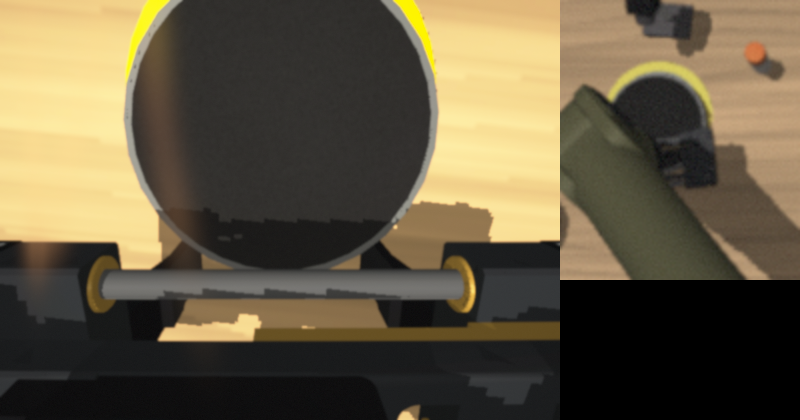

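```bash
cat >> m1.py <<'E'
def circfit(X,r0=None):
    from scipy.optimize import least_squares
    if r0: f=lambda p:np.linalg.norm(X-p[:2],axis=1)-r0
    else: f=lambda p:np.linalg.norm(X-p[:2],axis=1)-p[2]
    s=least_squares(f,np.r_[X.mean(0),[.07]][:2 if r0 else 3],loss="soft_l1",f_scale=.001); return s.x,np.abs(s.fun).mean()
E
python3 - <<'E'
from m1 import *
P,im=load("w3")
m=box(im,100,460,0,205,lambda h,s,v:v<75); c=big(m)[:,0]; c=c[(c[:,1]>3)&(c[:,1]<200)]
c=c[~((c[:,0]>190)&(c[:,0]<380)&(c[:,1]>150))]
X=onplane(P,c,.024)[:,:2]; print(circfit(X),circfit(X,.0675))
print("ring",ring(P,im,(110,460,0,110)))
print(R.from_euler('z',0).as_matrix()[0,0])
E
```

```text
(array([0.62002505, 0.27402355, 0.05925599]), np.float64(0.002056863098438156)) (array([0.61053005, 0.27686132]), np.float64(0.006457488523852769))
ring (array([0.63798488, 0.28424088]), array([0.068174  , 0.07400883, 0.07819997]), 1657)
1.0
```

```bash
python3 - <<'E'
from m1 import *
P,im=load("w3")
h=cv2.cvtColor(im,cv2.COLOR_BGR2HSV)
for y in (60,115,160): print([tuple(int(t) for t in h[y,x]) for x in list(range(118,150,4))+list(range(415,445,4))])
m=box(im,100,460,0,205,lambda h,s,v:(v<100)); 
# per-row left/right dark transitions
L=[];
for y in range(8,200,4):
    g=h[y,:,2].astype(int); xs=np.nonzero(g[110:455]<85)[0]+110
    L+=[(xs[0],y)] 
    if y<190:L+=[(xs[-1],y)]
L=np.array(L); X=onplane(P,L,.024)[:,:2]; print(circfit(X),circfit(X,.067)); print(L[::8].tolist())
E
```

```text
[(23, 100, 250), (23, 100, 250), (25, 113, 251), (30, 235, 254), (24, 52, 185), (22, 28, 174), (16, 75, 102), (17, 110, 93), (12, 27, 48), (20, 22, 70), (24, 17, 152), (24, 44, 164), (29, 255, 254), (20, 120, 233), (22, 103, 247), (22, 104, 248)]
[(24, 92, 253), (22, 93, 250), (28, 19, 160), (25, 21, 157), (14, 48, 58), (12, 60, 64), (12, 74, 69), (13, 81, 76), (12, 27, 48), (12, 26, 50), (18, 27, 48), (12, 25, 51), (21, 20, 127), (30, 15, 151), (22, 93, 248), (24, 90, 253)]
[(22, 103, 248), (22, 104, 248), (22, 104, 248), (17, 83, 219), (30, 19, 164), (24, 25, 102), (16, 48, 58), (13, 65, 63), (20, 29, 52), (24, 25, 52), (25, 18, 84), (30, 17, 152), (19, 89, 233), (24, 92, 253), (24, 91, 253), (24, 91, 253)]
(array([0.61508311, 0.2813335 , 0.0672339 ]), np.float64(0.000927517553497484)) (array([0.61532409, 0.28133781]), np.float64(0.0009963631080960405))
[[175, 8], [165, 24], [166, 40], [167, 56], [139, 72], [135, 88], [133, 104], [132, 120], [134, 136], [137, 152], [142, 168], [148, 184]]
```

Emit:
arm_command --series "4 0 0 0 0;4 0 0 0 0;3 0 0 0 0;2 0 0 0 0;2 0 0 0 0;0 0 0 0 0;0 0 0 0 0;-10 0 0 0 0;-20 0 0 0 0;0 0 -30 0 0;0 0 -40 0 0;0 0 -40 0 0;0 0 -40 0 0;10 25 -40 0 0;30 25 -20 0 0;30 25 0 0 0;0 0 0 0 0;0 0 0 0 0"

```text
time_s: 6.55
tool_pos: [0.6097, 0.2057, 0.2133]
tool_rot: [179.9, -0.1, 5.6]
force: [-0.1, 1.0, -0.3]
grip_width: 0.087
grasp_force: 0.0
```

```bash
python3 snap.py w4; python3 - <<'E'
from m1 import *
P,im=load("w4"); h=cv2.cvtColor(im,cv2.COLOR_BGR2HSV)
a=proj(P,[[.63,.283,.024]])[0]; print(a)
top=cams.read_camera("top"); cv2.imwrite("pics/top2.png",top)
cv2.imwrite("pics/c4.png",np.hstack([im,cv2.copyMakeBorder(cv2.resize(top[90:230,140:220],(240,420)),0,0,0,0,0)]))
E
```

```text
6.55 [0.60970162 0.20567878 0.21332051] [ 1.79918273e+02 -8.31220352e-02  5.63534657e+00] [   7.7   21.8  -37.5   83.9   13.4   78.8 -114.7]
[212.18893289 163.37422338]
```

View pics/c4.png

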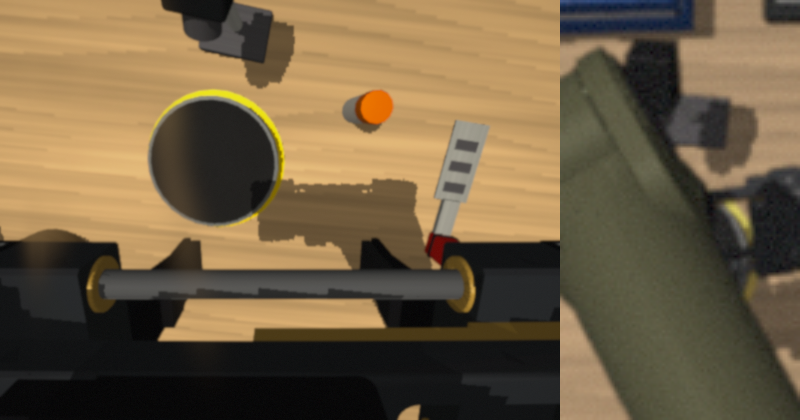

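```bash
python3 - <<'E'
from m1 import *
P,im=load("w4"); h=cv2.cvtColor(im,cv2.COLOR_BGR2HSV)
ctr=np.array([214,160]);L=[]
for a in np.radians(np.arange(0,360,6)):
    for r in range(45,85):
        x,y=(ctr+r*np.array([np.cos(a),np.sin(a)])).round().astype(int)
        if h[y,x,2]>95: L.append((x,y));break
L=np.array(L);X=onplane(P,L,.024)[:,:2];print("disc",circfit(X),circfit(X,.067))
m=box(im,135,300,80,240,lambda h,s,v:(abs(h-28)<6)&(s>150)&(v>90)); c=big(m)[:,0]
# outer edge of yellow: radial from centre, farthest
ys,xs=np.nonzero(m); d=np.c_[xs,ys]; ang=np.degrees(np.arctan2(ys-160,xs-214)); O=[]
for a in range(-180,180,5):
    k=d[(ang>=a)&(ang<a+5)]
    if len(k)>3:
        r=np.linalg.norm(k-ctr,axis=1); O.append(k[r.argmax()])
X=onplane(P,O,0)[:,:2]; print("ring",len(O),circfit(X),circfit(X,.0800))
print(ring(P,im,(135,300,80,240)))
# stand base
m=box(im,195,285,0,70,lambda h,s,v:(s<70)&(v<110)&(v>0)); 
for z in (0,.012): print("base z",z,onplane(P,[[273,12],[265,62],[200,50]],z)[:,:2].round(4).tolist())
T=cv2.imread("pics/top0.png"); cv2.imwrite("pics/c5.png",np.hstack([cv2.resize(im[0:75,185:285],(400,300),interpolation=cv2.INTER_CUBIC),cv2.resize(T[100:145,155:215],(400,300),interpolation=cv2.INTER_CUBIC)]))
E
```

```text
disc (array([0.62882828, 0.28217397, 0.06871905]), np.float64(0.0005741197522259045)) (array([0.62921629, 0.28218546]), np.float64(0.001849170749998464))
ring 46 (array([0.6296315 , 0.28350159, 0.07991617]), np.float64(0.00017724979859017777)) (array([0.6295712 , 0.28357039]), np.float64(0.00018660850174077328))
(array([0.63228153, 0.28095641]), array([0.06877509, 0.07469063, 0.08066001]), 1433)
base z 0 [[0.7913, 0.2314], [0.742, 0.2356], [0.7472, 0.3062]]
base z 0.012 [[0.7878, 0.2308], [0.7401, 0.2349], [0.7451, 0.3033]]
```

View pics/c5.png

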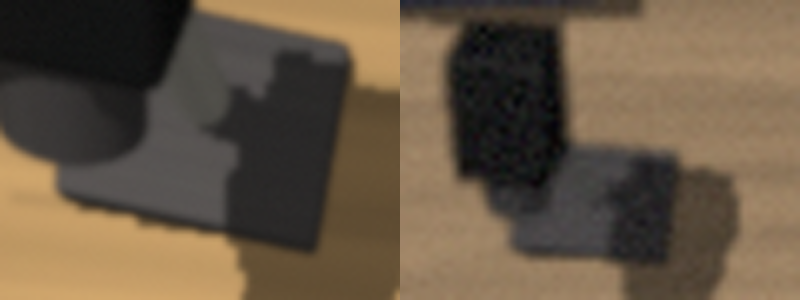

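```bash
python3 - <<'E'
from m1 import *
out={}
for n,b in (("w2",(430,520,40,138)),("w4",(430,500,110,205))):
    P,im=load(n); m=box(im,*b,lambda h,s,v:(s<45)&(v>60)); m=cv2.morphologyEx(m.astype(np.uint8),cv2.MORPH_CLOSE,np.ones((7,7)))
    q=cv2.approxPolyDP(cv2.convexHull(big(m)),4,True)[:,0]; X=onplane(P,q,.0025)
    print(n,q.tolist(),X[:,:2].round(4).tolist())
# stand base edge line fit
P,im=load("w4"); h=cv2.cvtColor(im,cv2.COLOR_BGR2HSV)[...,2]; 
L=[]
for x in range(206,240):
    g=h[35:75,x].astype(float); k=np.nonzero(g>120)[0]; L.append((x,35+k[0]))
L=np.array(L); X=onplane(P,L,0)[:,:2]; v=cv2.fitLine(X.astype(np.float32),cv2.DIST_HUBER,0,.001,.001).ravel(); print("front edge",L[::8].tolist(),np.degrees(np.arctan2(-v[0],v[1])),v)
L=[]
for y in range(26,58):
    g=h[y,255:300].astype(float); k=np.argmax(np.gradient(cv2.GaussianBlur(g[None],(5,1),0)[0])); L.append((255+k,y))
L=np.array(L); X=onplane(P,L,0)[:,:2]; v=cv2.fitLine(X.astype(np.float32),cv2.DIST_HUBER,0,.001,.001).ravel(); print("right edge",L[::8].tolist(),np.degrees(np.arctan2(v[1],v[0])))
E
```

```text
w2 [[498, 53], [474, 134], [450, 137], [443, 128], [466, 48]] [[0.7004, -0.0216], [0.6122, -0.0178], [0.6058, 0.0095], [0.6149, 0.0201], [0.7012, 0.0149]]
w4 [[487, 126], [465, 200], [441, 204], [435, 195], [456, 121]] [[0.7002, -0.0214], [0.6128, -0.0176], [0.605, 0.0102], [0.6153, 0.02], [0.7019, 0.0153]]
front edge [[206, 52], [214, 53], [222, 56], [230, 57], [238, 58]] -5.757423 [0.10031697 0.99495554 0.7445505  0.2861699 ]
right edge [[293, 26], [293, 34], [294, 42], [293, 50]] 5.535944
```

Emit:
arm_command --series "0 0 0 -0.1185 0;0 0 0 -0.1185 0;0 0 0 -0.1185 0;0 0 0 -0.1185 0;0 0 0 -0.1185 0;0 0 0 -0.1185 0;0 0 0 -0.1185 0;0 0 0 -0.1185 0;0 0 0 -0.1185 0;0 0 0 -0.1185 0;0 0 0 -0.1185 0;0 0 0 -0.1185 0;-34 -7.6 0 0 0;-34 -7.6 0 0 0;-34 -7.6 0 0 0;-34 -7.6 0 0 0;-34 -7.6 0 0 0;-34 -7.6 0 0 0;0 0 0 0 0;0 0 0 0 0"

```text
time_s: 8.32
tool_pos: [0.5517, 0.0059, 0.2136]
tool_rot: [-180.0, 0.1, 87.3]
force: [0.6, 0.5, -0.1]
grip_width: 0.0872
grasp_force: 0.0
```

```bash
python3 snap.py w5; python3 - <<'E'
from m1 import *
P,im=load("w5")
print("pred axis top",proj(P,[[.554,.0045,.07],[.554,.0045,0]]).round(0).tolist())
m=box(im,0,560,0,420,red); c=big(m); print(cv2.contourArea(c),cv2.boundingRect(c)); q=cv2.approxPolyDP(cv2.convexHull(c),3,True)[:,0]
print(q.tolist(),onplane(P,q,.07)[:,:2].round(4).tolist())
h=cv2.cvtColor(im,cv2.COLOR_BGR2HSV)
x,y,w,hh=cv2.boundingRect(c); print(h[y:y+hh:6,x+w//2].tolist())
E
```

```text
8.3167 [0.55174775 0.00588652 0.21362752] [-1.79992949e+02  1.21617776e-01  8.72835436e+01] [ 42.3  11.9 -51.4  96.6   9.7  76.1 -13.6]
pred axis top [[282.0, 198.0], [282.0, 184.0]]
877.0 (270, 176, 27, 36)
[[294, 177], [295, 210], [271, 210], [271, 178]] [[0.5663, 0.0247], [0.566, -0.0084], [0.5423, -0.0073], [0.544, 0.0247]]
[[1, 215, 76], [1, 252, 92], [1, 234, 182], [2, 237, 183], [2, 244, 180], [1, 239, 178]]
```

Emit:
arm_command --series "0 2.5 35 0 0;0 0 35 0 0;0 0 35 0 0;0 0 35 0 0;0 0 30 0 0;0 0 14.6 0 0;0 0 0 0 0;0 0 0 0 255;0 0 0 0 255;0 0 0 0 255;0 0 0 0 255;0 0 0 0 255;0 0 0 0 255;0 0 0 0 255;0 0 0 0 255;0 0 0 0 255;0 0 0 0 255" --squeeze 50

```text
time_s: 9.78
tool_pos: [0.555, 0.0076, 0.0294]
tool_rot: [-180.0, 0.0, 87.5]
force: [-1.4, -0.6, 0.8]
grip_width: 0.0281
grasp_force: 0.8
```

Emit:
arm_command --series "0 0 0 0 255;0 0 0 0 255;0 0 0 0 255;0 0 -3 0 255;0 0 -8 0 255;0 0 -15 0 255;0 0 -20 0 255;0 0 -20 0 255;0 0 -20 0 255;0 0 -14 0 255;0 0 0 0 255;0 0 0 0 255" --squeeze 60

```text
time_s: 10.78
tool_pos: [0.5555, 0.0075, 0.1299]
tool_rot: [179.9, 0.0, 87.5]
force: [-0.1, -0.2, -3.0]
grip_width: 0.0278
grasp_force: 59.9
```

```bash
python3 - <<'E'
from m1 import *
o=telemetry.get_obs(); print(o["tool_pos"],o["wrist_torque"],o["force"],o["grasp_force"])
im=cams.read_camera("scene"); cv2.imwrite("pics/s1.png",im); P=campose("scene")
t=o["tool_pos"];yaw=np.radians(o["tool_rot"][2]-90); ux=np.array([np.cos(yaw),np.sin(yaw),0]); uy=np.array([-ux[1],ux[0],0])
u=t-[0,0,.029]
for a in (20,-20): print("pred tip",proj(P,[u+ux*.148+uy*a/1000, u+ux*.056+uy*a/1000]).round(1).tolist())
x0,y0=proj(P,[u+ux*.1])[0].astype(int)
cv2.imwrite("pics/c6.png",cv2.resize(im[y0-60:y0+60,x0-80:x0+80],(800,600),interpolation=cv2.INTER_CUBIC)); print(x0-80,y0-60)
E
```

```text
[0.5554931  0.00750497 0.1299488 ] [ 0.01555903  0.0010933  -0.01658609] [-0.06129329 -0.22934489 -2.95877413] 59.934505904093385
pred tip [[310.7, 237.5], [299.7, 211.4]]
pred tip [[294.0, 240.5], [284.0, 213.9]]
216 164
```

View pics/c6.png

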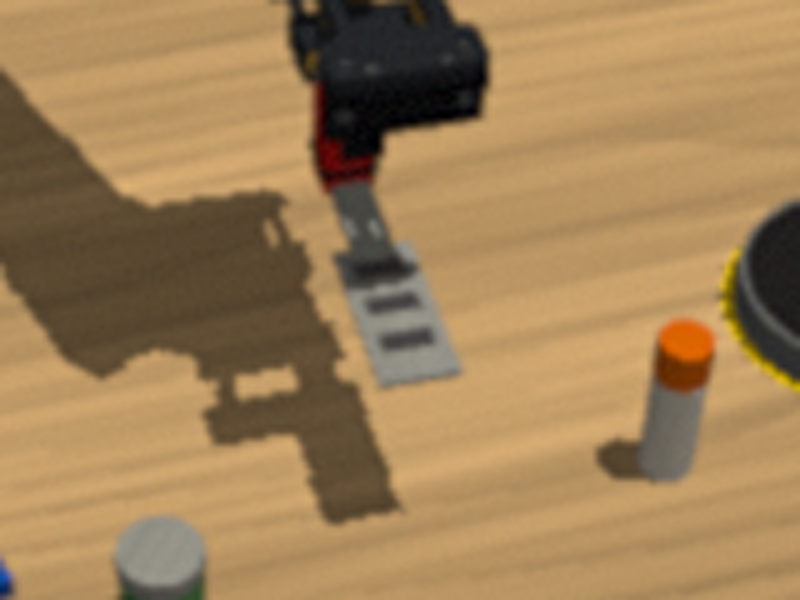

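Emit:
arm_command --series "0 0 0 -0.09 255;0 0 0 -0.09 255;0 0 0 -0.09 255;-21.7 -21.1 -4 0 255;-21.7 -21.1 -4 0 255;-21.7 -21.1 -4 0 255;-21.7 -21.1 -4 0 255;-21.7 -21.1 -4 0 255;-21.7 -21.1 -4 0 255;-21.7 -21.1 -4 0 255;-21.7 -21.1 -4 0 255;0 0 0 0 255;0 0 0 0 255;0 0 0 0 255"

```text
time_s: 12.0
tool_pos: [0.4292, -0.1985, 0.1605]
tool_rot: [-180.0, -0.1, 103.0]
force: [-1.4, 0.4, -1.8]
grip_width: 0.0273
grasp_force: 59.9
```

```bash
python3 snap.py w6; python3 - <<'E'
from m1 import *
P,im=load("w6")
print(proj(P,[[.653,-.282,.014],[.727,-.297,.014],[.697,-.205,.014],[.604,-.343,.014],[.58,-.238,.014]]).round(0).tolist())
print(proj(P,[[.575,-.21,.14]]))
E
```

```text
12.0 [ 0.42915248 -0.19853279  0.16046553] [-1.79953319e+02 -1.07784856e-01  1.02951279e+02] [ 68.    1.2 -46.3 110.7   0.8  68.6  34.4]
[[461.0, 313.0], [517.0, 337.0], [527.0, 258.0], [401.0, 350.0], [412.0, 264.0]]
[[494.40080409 306.08587698]]
```

View pics/w6.png

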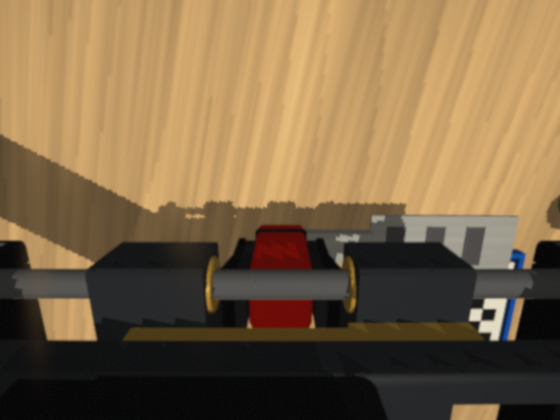

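```bash
python3 - <<'E'
from m1 import *
P,im=load("w1"); h=cv2.cvtColor(im,cv2.COLOR_BGR2HSV).astype(int)
w=(h[...,1]<60)&(h[...,2]>130)
def line(L,nm):
    L=np.array(L,float); X=onplane(P,L,.014)[:,:2]; v=cv2.fitLine(X.astype(np.float32),cv2.DIST_HUBER,0,.0005,.0005).ravel()
    n=np.array([-v[1],v[0]]); r=(X-v[2:])@n; print(nm,np.degrees(np.arctan2(v[1],v[0])),np.abs(r).mean(),X[0],X[-1]); return v
lf=[];rt=[];fr=[]
for y in range(4,90,3):
    xs=np.nonzero(w[y,200:350])[0]+200
    # left: first white run
    lf.append((xs[0]-.5,y)); rt.append((xs[-1]+.5,y))
for x in range(245,328,3):
    ys=np.nonzero(w[60:125,x])[0]+60; fr.append((x,ys[-1]+.5))
print(lf[::4],rt[::4],fr[::4])
a=line(lf,"L");b=line(rt,"R");c=line(fr,"F")
def isect(a,b):
    s=np.linalg.solve(np.c_[a[:2],-b[:2]],b[2:]-a[2:]); return a[2:]+s[0]*a[:2]
A,B=isect(a,c),isect(b,c); print("corners",A,B,np.linalg.norm(A-B))
for y in (20,50,80): print([tuple(h[y,x]) for x in range(205,240,3)])
E
```

```text
[(np.float64(219.5), 4), (np.float64(211.5), 16), (np.float64(222.5), 28), (np.float64(214.5), 40), (np.float64(216.5), 52), (np.float64(218.5), 64), (np.float64(220.5), 76), (np.float64(222.5), 88)] [(np.float64(327.5), 4), (np.float64(327.5), 16), (np.float64(328.5), 28), (np.float64(329.5), 40), (np.float64(330.5), 52), (np.float64(331.5), 64), (np.float64(345.5), 76), (np.float64(332.5), 88)] [(245, np.float64(110.5)), (257, np.float64(108.5)), (269, np.float64(107.5)), (281, np.float64(105.5)), (293, np.float64(104.5)), (305, np.float64(102.5)), (317, np.float64(101.5))]
L 11.398827 0.002196854029935043 [ 0.68210479 -0.21405453] [ 0.60095993 -0.22252617]
R 12.592207 0.0032214615967074097 [ 0.69432429 -0.32433204] [ 0.61424881 -0.34174953]
F -76.964455 0.0002588823108194351 [ 0.58017739 -0.248894  ] [ 0.60060596 -0.3366096 ]
corners [ 0.5753917  -0.22709115] [ 0.6026089 -0.3446492] 0.12066761
[(np.int64(17), np.int64(122), np.int64(190)), (np.int64(17), np.int64(123), np.int64(191)), (np.int64(16), np.int64(105), np.int64(179)), (np.int64(109), np.int64(163), np.int64(155)), (np.
[... 755 characters left out ...]
np.int64(224)), (np.int64(31), np.int64(24), np.int64(224)), (np.int64(30), np.int64(24), np.int64(224)), (np.int64(30), np.int64(24), np.int64(223))]
[(np.int64(17), np.int64(122), np.int64(203)), (np.int64(17), np.int64(122), np.int64(202)), (np.int64(18), np.int64(123), np.int64(201)), (np.int64(18), np.int64(122), np.int64(201)), (np.int64(17), np.int64(121), np.int64(200)), (np.int64(17), np.int64(115), np.int64(191)), (np.int64(110), np.int64(143), np.int64(160)), (np.int64(108), np.int64(188), np.int64(145)), (np.int64(14), np.int64(63), np.int64(89)), (np.int64(30), np.int64(27), np.int64(219)), (np.int64(32), np.int64(21), np.int64(226)), (np.int64(32), np.int64(21), np.int64(226))]
```

```bash
python3 - <<'E'
from m1 import *
P,im=load("w1"); h=cv2.cvtColor(im,cv2.COLOR_BGR2HSV).astype(int)
w=(h[...,1]<50)&(h[...,2]>175)
def line(L,nm):
    L=np.array(L,float); X=onplane(P,L,.014)[:,:2]; v=cv2.fitLine(X.astype(np.float32),cv2.DIST_HUBER,0,.0005,.0005).ravel()
    n=np.array([-v[1],v[0]]); r=(X-v[2:])@n; print(nm,np.degrees(np.arctan2(v[1],v[0])),np.abs(r).mean()); return v
lf=[];rt=[];fr=[]
for y in range(4,90,3):
    xs=np.nonzero(w[y,200:338])[0]+200
    lf.append((xs[0]-.5,y)); rt.append((xs[-1]+.5,y))
for x in range(245,328,3):
    ys=np.nonzero(w[60:125,x])[0]+60; fr.append((x,ys[-1]+.5))
a=line(lf,"L");b=line(rt,"R");c=line(fr,"F")
def isect(a,b):
    s=np.linalg.solve(np.c_[a[:2],-b[:2]],b[2:]-a[2:]); return a[2:]+s[0]*a[:2]
A,B=isect(a,c),isect(b,c); print("corners",A,B,np.linalg.norm(A-B)); th=np.radians(13.0); u=np.array([np.cos(th),np.sin(th)])
print("centre",(A+B)/2+.055*u)
# chequer from top0 and scene0 as check: white+black blob inside
for n,f,bx in (("top","top0",(345,405,140,195)),("scene","scene0",(145,225,240,305))):
    Q=campose(n);I=cv2.imread(f"pics/{f}.png");m=box(I,*bx,lambda h,s,v:(s<45)&(v>120)); cc=cv2.convexHull(big(cv2.morphologyEx(m.astype(np.uint8),cv2.MORPH_CLOSE,np.ones((5,5)))))[:,0]
    X=(onplane(Q,cc,.014)[:,:2]*1000).astype(np.float32); print(n,cv2.minAreaRect(X))
E
```

```text
L 12.624812 0.0002694208583870365
R 12.750343 0.0003063702043462596
F -77.003456 0.00025610456023658276
corners [ 0.5786214  -0.23765694] [ 0.60318637 -0.34408873] 0.10922988
centre [ 0.64449423 -0.27850053]
top ((653.2498779296875, -282.01776123046875), (122.70933532714844, 131.44705200195312), 13.076383590698242)
scene ((648.2015991210938, -277.5814514160156), (110.38546752929688, 128.29400634765625), 12.68297290802002)
```

```bash
python3 - <<'E'
from m1 import *; import pickle
P,im=load("w6"); o=pickle.load(open("pics/w6.pkl","rb")); t=o["tool_pos"]; yw=np.radians(o["tool_rot"][2]-90); u=np.array([np.cos(yw),np.sin(yw)]); v=np.array([-u[1],u[0]])
h=cv2.cvtColor(im,cv2.COLOR_BGR2HSV)
E=[]
for x in range(410,505,8):
    g=h[190:240,x]; k=np.nonzero((g[:,1]<45)&(g[:,2]>90))[0]; E.append((x,190+k[0]-.5))
T=[]
for y in range(220,250,5):
    k=np.nonzero((h[y,440:545,1]<45)&(h[y,440:545,2]>90))[0]; T.append((440+k[-1]+.5,y))
z=t[2]-.0294+.0025
for L in (E,T):
    X=onplane(P,L,z)[:,:2]-t[:2]; print([p for p in L][::3],np.c_[X@u,X@v].round(4)[::2].tolist())
d=np.array([.6447,-.2788])-t[:2]; print("to plate: fwd,left",d@u,d@v)
E
```

```text
[(410, np.float64(215.5)), (434, np.float64(215.5)), (458, np.float64(215.5)), (482, np.float64(215.5))] [[0.0806, 0.0155], [0.0906, 0.0155], [0.1005, 0.0155], [0.1104, 0.0155], [0.1204, 0.0155], [0.1304, 0.0155]]
[(np.float64(516.5), 220), (np.float64(513.5), 235)] [[0.1476, 0.0126], [0.1476, 0.006], [0.1476, -0.0006]]
to plate: fwd,left 0.19207451826653038 -0.1265343275451577
```

```bash
python3 - <<'E'
from m1 import *
P,im=load("w1"); h=cv2.cvtColor(im,cv2.COLOR_BGR2HSV)
m=box(im,215,275,115,175,lambda h,s,v:v<75); c=big(m); q=cv2.approxPolyDP(cv2.convexHull(c),1.5,True)[:,0]
th=np.radians(12.95);u=np.array([np.cos(th),np.sin(th)]);v=np.array([-u[1],u[0]])
for z in (0,.025):
    X=onplane(P,q,z)[:,:2]-[.6447,-.2788]; print(q.tolist(),(np.c_[X@u,X@v]*1000).round(0).tolist())
T=cv2.imread("pics/top0.png");Q=campose("top")
m=box(T,350,380,190,218,lambda h,s,v:v<70);c=big(m)[:,0];X=onplane(Q,c,.01)[:,:2]-[.6447,-.2788];Y=(np.c_[X@u,X@v]*1000).round(0);print(Y.min(0),Y.max(0))
E
```

```text
[[247, 130], [255, 152], [237, 158], [228, 136]] [[-77.0, 46.0], [-104.0, 40.0], [-108.0, 62.0], [-82.0, 69.0]]
[[247, 130], [255, 152], [237, 158], [228, 136]] [[-77.0, 43.0], [-102.0, 38.0], [-106.0, 59.0], [-81.0, 65.0]]
[-104.   38.] [-77.  66.]
```

Emit:
arm_command --series "-30.6 -11.5 0 0 255;-30.6 -11.5 0 0 255;-30.6 -11.5 0 0 255;-30.7 -11.5 0 0 255;0 0 0 0 255;0 0 30 0 255;0 0 30 0 255;0 0 30 0 255;0 0 20 0 255;0 0 12 0 255;0 0 6 0 255;0 0 0 0 255;0 0 0 0 255"

```text
time_s: 13.13
tool_pos: [0.4133, -0.329, 0.0343]
tool_rot: [179.9, 0.0, 103.0]
force: [0.9, -0.6, -1.9]
grip_width: 0.0276
grasp_force: 59.9
```

```bash
python3 - <<'E'
from m1 import *
o=telemetry.get_obs(); t=o["tool_pos"]; print(o["time_s"],t,o["tool_rot"],o["force"],o["wrist_torque"],o["qpos"].round(1))
yw=np.radians(o["tool_rot"][2]-90); u=np.array([np.cos(yw),np.sin(yw)]); v=np.array([-u[1],u[0]])
d=np.array([.6447,-.2788])-t[:2]; print("to plate: fwd,left",d@u,d@v)
I=cams.read_camera("scene");cv2.imwrite("pics/s2.png",I);P=campose("scene")
# blade left/right edges vs plate in scene: predicted tip corners
tip=t[:2]+.1476*u
print(proj(P,[np.r_[tip+v*(.016),.0055],np.r_[tip-v*.024,.0055]]).round(1).tolist())
h=cv2.cvtColor(I,cv2.COLOR_BGR2HSV); x,y=proj(P,[np.r_[tip-v*.004,.0055]])[0].round().astype(int)
print(x,y,[tuple(map(int,h[y-3,xx])) for xx in range(x-14,x+15,2)])
E
```

```text
13.1333 [ 0.41327772 -0.32900603  0.03429549] [1.79943185e+02 4.65266224e-02 1.03005998e+02] [ 0.94964267 -0.57796785 -1.88711313] [-0.01343178 -0.07388479  0.0602137 ] [ 70.   18.  -38.7 110.9  13.5  55.6  38. ]
to plate: fwd,left 0.23678451004405693 -0.00316422135993296
[[177.7, 245.9], [162.6, 251.5]]
170 249 [(17, 119, 182), (17, 120, 168), (24, 19, 132), (20, 22, 142), (28, 22, 138), (26, 24, 147), (25, 23, 146), (24, 26, 149), (25, 21, 149), (25, 21, 145), (20, 41, 144), (17, 117, 188), (17, 120, 195), (17, 119, 200), (17, 120, 187)]
```

Emit:
arm_command --series "0 0 3.3 0 255;0 0 0 0 255;0 8 0 0 255;0 10 0 0 255;0 10 0 0 255;0 10 0 0 255;0 10 0 0 255"

```text
time_s: 13.77
tool_pos: [0.4607, -0.3178, 0.0304]
tool_rot: [180.0, 0.0, 103.0]
force: [-0.2, -0.1, -2.1]
grip_width: 0.0278
grasp_force: 59.9
```

Emit:
arm_command --series "0 10 0 0 255;0 10 0 0 255;0 10 0 0 255;0 10 0 0 255;0 10 0 0 255;0 10 0 0 255;0 8 0 0 255;0 4 0 0 255;0 0 0 0 255;0 0 0 0 255"

```text
time_s: 14.6
tool_pos: [0.529, -0.3022, 0.0301]
tool_rot: [-180.0, -0.0, 103.0]
force: [-0.2, -0.7, -2.5]
grip_width: 0.0276
grasp_force: 59.9
```

```bash
python3 snap.py w7; python3 - <<'E'
from m1 import *
o=telemetry.get_obs(); t=o["tool_pos"]; print(o["force"],o["wrist_torque"])
yw=np.radians(o["tool_rot"][2]-90); u=np.array([np.cos(yw),np.sin(yw)]); v=np.array([-u[1],u[0]])
d=np.array([.6447,-.2788])-t[:2]; print("to plate: fwd,left",d@u,d@v)
I=cams.read_camera("scene");cv2.imwrite("pics/s3.png",I);w=cv2.imread("pics/w7.png")
P=campose("scene"); x,y=proj(P,[[.64,-.28,.01]])[0].astype(int)
cv2.imwrite("pics/c7.png",np.hstack([cv2.resize(I[y-40:y+35,x-50:x+50],(400,300),interpolation=cv2.INTER_CUBIC),cv2.resize(w,(400,300))]))
S=cv2.imread("pics/s2.png"); D=cv2.absdiff(I,S).max(2); 
for nm,A in(("before",S),("now",I)):
    m=box(A,145,225,240,305,lambda h,s,v:(s<45)&(v>120)); cc=cv2.convexHull(big(cv2.morphologyEx(m.astype(np.uint8),cv2.MORPH_CLOSE,np.ones((5,5)))))[:,0]
    print(nm,cv2.minAreaRect((onplane(P,cc,.014)[:,:2]*1000).astype(np.float32)))
E
```

```text
14.6 [ 0.52898073 -0.30217051  0.03005368] [-1.79965261e+02 -7.78817587e-03  1.02961013e+02] [ 57.6  27.8 -37.7  99.5  19.4  59.4  26.1]
[ 0.5856705   0.90280017 -2.5095523 ] [ 0.03287674 -0.04104534  0.00788063]
to plate: fwd,left 0.11844106710418772 -0.0029342890735548086
before ((648.3168334960938, -277.8105773925781), (110.71524047851562, 128.20803833007812), 13.125628471374512)
now ((649.9204711914062, -279.6725769042969), (110.74978637695312, 133.72216796875), 14.494494438171387)
```

Emit:
arm_command --series "0 1.5 0 0 255;0 0 -2 0 255;0 0 -2 0 255;0 0 -2 0 255;0 0 -2 0 255;0 0 -2 0 255;0 0 -2 0 255;0 0 -1 0 255;0 0 0 0 255;0 0 0 0 255;0 0 0 0 255"

```text
time_s: 15.62
tool_pos: [0.5305, -0.3018, 0.0431]
tool_rot: [-180.0, -0.0, 103.0]
force: [0.1, 1.2, -4.7]
grip_width: 0.0278
grasp_force: 59.9
```

```bash
python3 - <<'E'
from m1 import *
o=telemetry.get_obs(); t=o["tool_pos"]; print(t,o["force"],o["wrist_torque"],o["grip_width"])
I=cams.read_camera("scene");cv2.imwrite("pics/s4.png",I);w=cams.read_camera("wrist")
P=campose("scene"); x,y=proj(P,[[.60,-.28,.02]])[0].astype(int)
cv2.imwrite("pics/c7.png",np.hstack([cv2.resize(I[y-45:y+45,x-60:x+60],(400,300),interpolation=cv2.INTER_CUBIC),cv2.resize(w,(400,300))]))
E
```

```text
[ 0.53047322 -0.3018035   0.04308884] [ 0.13172254  1.21165328 -4.70867879] [-0.07345363  0.1836606   0.00228972] 0.02776527970575718
```

View pics/c7.png

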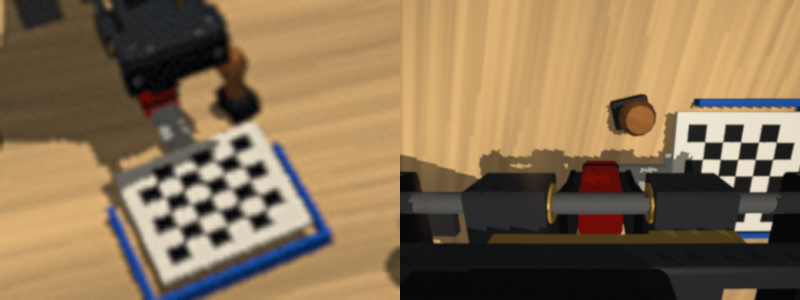

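Emit:
arm_command --series "0 0 -3 0 255;0 0 -5 0 255;0 0 -8 0 255;0 0 -12 0 255;0 0 -15 0 255;0 0 -15 0 255;0 0 -15 0 255;0 0 -15 0 255;0 0 -12 0 255;0 0 -8 0 255;0 0 -5 0 255;0 0 -3 0 255;0 0 0 0 255;0 0 0 0 255"

```text
time_s: 16.88
tool_pos: [0.5302, -0.3017, 0.1586]
tool_rot: [-180.0, -0.0, 102.9]
force: [0.3, -0.4, -4.2]
grip_width: 0.0279
grasp_force: 59.9
```

```bash
python3 snap.py w8; cat > pl.py <<'E'
from m1 import *; import pickle,sys
def plate_in_tool(n):
    P,im=load(n); o=pickle.load(open(f"pics/{n}.pkl","rb")); t=o["tool_pos"]; yw=np.radians(o["tool_rot"][2]-90); u=np.array([np.cos(yw),np.sin(yw)]); v=np.array([-u[1],u[0]])
    h=cv2.cvtColor(im,cv2.COLOR_BGR2HSV).astype(int); w=(h[...,1]<50)&(h[...,2]>160); w[:, :340]=0; w[250:]=0
    c=big(w|((h[...,2]<70)&(np.arange(560)>400)[None]&(np.arange(420)<1)[:,None])); x,y,ww,hh=cv2.boundingRect(c); print("blob",x,y,ww,hh)
    z=t[2]-.0294+.0025+.014-.008
    lf=[];nr=[]
    for X in range(x+12,min(x+ww-6,556),4):
        k=np.nonzero(w[y-3:y+60,X])[0]
        if len(k): lf.append((X,y-3+k[0]-.5))
    for Y in range(y+10,y+hh-4,3):
        k=np.nonzero(w[Y,x-3:x+80])[0]
        if len(k): nr.append((x-3+k[0]-.5,Y))
    r=[]
    for L in (lf,nr):
        X=onplane(P,L,z)[:,:2]-t[:2]; X=np.c_[X@u,X@v]; f=cv2.fitLine(X.astype(np.float32),cv2.DIST_HUBER,0,.0003,.0003).ravel(); r.append(f); n_=np.array([-f[1],f[0]])
        print(L[::6],"ang",np.degrees(np.arctan2(f[1],f[0])),"pt",f[2:].round(4),"res",np.abs((X-f[2:])@n_).mean().round(5))
    a,b=r; s=np.linalg.solve(np.c_[a[:2],-b[:2]],b[2:]-a[2:]); C=a[2:]+s[0]*a[:2]
    d=a[:2]*np.sign(a[0]); print("corner",C,"heading rel",np.degrees(np.arctan2(d[1],d[0])),"centre(fwd,left)",C+.055*d+.055*np.array([d[1],-d[0]]))
plate_in_tool(sys.argv[1])
E
python3 pl.py w8; python3 -c "
from m1 import *
o=telemetry.get_obs();print(o['force'],o['wrist_torque'],o['grip_width'])
P,im=load('w8');h=cv2.cvtColor(im,cv2.COLOR_BGR2HSV)
for y in (140,180): print([tuple(map(int,h[y,x])) for x in range(370,420,4)])
for x in (450,500): print([tuple(map(int,h[y,x])) for y in range(110,190,6)])"
```

```text
16.8833 [ 0.53020083 -0.3017366   0.15859128] [-1.79954000e+02 -3.84107162e-02  1.02949213e+02] [ 60.1  20.4 -40.6  92.7  13.8  72.1  30. ]
blob 383 156 177 91
[(395, np.float64(156.5)), (419, np.float64(156.5)), (443, np.float64(156.5)), (467, np.float64(156.5)), (491, np.float64(156.5)), (515, np.float64(156.5)), (539, np.float64(156.5))] ang 0.15784973 pt [0.1108 0.0524] res 2e-05
[(np.float64(387.5), 166), (np.float64(385.5), 184), (np.float64(383.5), 202), (np.float64(382.5), 220), (np.float64(421.5), 238)] ang -50.5178 pt [0.0693 0.0226] res 0.00516
corner [0.04493021 0.05218977] heading rel 0.15784973 centre(fwd,left) [ 0.10008153 -0.00265849]
[-0.56758636 -0.63852591 -4.84269778] [-0.01682947  0.18377346 -0.02117751] 0.027939298580233824
[(17, 109, 161), (17, 112, 180), (16, 110, 170), (16, 110, 162), (17, 111, 175), (16, 103, 131), (17, 111, 180), (17, 103, 138), (17, 112, 191), (16, 110, 156), (17, 113, 188), (16, 110, 157), (17, 109, 140)]
[(17, 120, 119), (17, 118, 119), (18, 121, 122), (17, 113, 117), (20, 39, 164), (21, 26, 239), (21, 26, 239), (22, 27, 239), (23, 33, 230), (45, 14, 36), (60, 15, 35), (30, 8, 33), (0, 0, 33)]
[(17, 121, 213), (18, 121, 220), (18, 121, 220), (17, 120, 218), (108, 203, 167), (17, 109, 147), (17, 121, 202), (17, 121, 201), (23, 32, 231), (22, 27, 238), (22, 27, 237), (22, 27, 237), (22, 27, 237), (22, 28, 237)]
[(17, 121, 188), (17, 121, 192), (17, 121, 192), (17, 121, 204), (17, 120, 219), (17, 121, 221), (17, 120, 216), (17, 121, 211), (22, 35, 228), (22, 28, 235), (22, 28, 235), (21, 29, 236), (21, 29, 236), (21, 30, 236)]
```

```bash
sed -i 's/w\[250:\]=0/w[226:]=0/' pl.py; python3 pl.py w8
```

```text
blob 383 156 177 70
[(395, np.float64(156.5)), (419, np.float64(156.5)), (443, np.float64(156.5)), (467, np.float64(156.5)), (491, np.float64(156.5)), (515, np.float64(156.5)), (539, np.float64(156.5))] ang 0.15784973 pt [0.1108 0.0524] res 2e-05
[(np.float64(387.5), 166), (np.float64(385.5), 184), (np.float64(383.5), 202), (np.float64(382.5), 220)] ang 89.76926 pt [0.0618 0.0309] res 0.00015
corner [0.06189657 0.05223652] heading rel 0.15784973 centre(fwd,left) [ 0.11704788 -0.00261175]
```

Emit:
arm_command --series "0 0 0 0.02 255;0 0 0 0.04 255;0 0 0 0.05 255;0 0 0 0.054 255;0 0 0 0.054 255;0 0 0 0.05 255;0 0 0 0.04 255;0 0 0 0.02 255;0 0 0 0 255;3 -0.4 0 0 255;6 -0.8 0 0 255;9 -1.2 0 0 255;12 -1.6 0 0 255;15 -2 0 0 255;18 -2.4 0 0 255;21 -2.8 0 0 255;24 -3.2 0 0 255;27 -3.55 0 0 255;27 -3.55 0 0 255"

```text
time_s: 18.52
tool_pos: [0.5252, -0.1353, 0.1593]
tool_rot: [180.0, 0.0, 84.2]
force: [0.3, 0.0, -3.6]
grip_width: 0.0272
grasp_force: 59.9
```

Emit:
arm_command --series "27 -3.55 0 0 255;27 -3.55 0 0 255;27 -3.55 0 0 255;27 -3.55 0 0 255;27 -3.55 0 0 255;27 -3.55 0 0 255;27 -3.55 0 0 255;27 -3.55 0 0 255;27 -3.55 0 0 255;27 -3.55 0 0 255;27 -3.55 0 0 255;27 -3.55 0 0 255"

```text
time_s: 19.52
tool_pos: [0.5146, 0.1912, 0.1595]
tool_rot: [180.0, 0.0, 84.3]
force: [0.6, 0.0, -4.4]
grip_width: 0.0279
grasp_force: 59.9
```

Emit:
arm_command --series "24 -3.2 0 0 255;21 -2.8 0 0 255;18 -2.4 0 0 255;15 -2 0 0 255;12 -1.6 0 0 255;9 -1.2 0 0 255;6 -0.8 0 0 255;3 -0.4 0 0 255;0 0 0 0 255;0 0 0 0 255;0 0 0 0 255"

```text
time_s: 20.43
tool_pos: [0.5133, 0.296, 0.159]
tool_rot: [180.0, 0.1, 84.1]
force: [-0.5, -0.3, -4.8]
grip_width: 0.0276
grasp_force: 59.9
```

```bash
python3 snap.py w9; python3 pl.py w9; python3 - <<'E'
from m1 import *
o=telemetry.get_obs(); print(o["force"],o["wrist_torque"],o["grip_width"])
P,im=load("w9")
print("ring px",proj(P,[[.6296+.073*np.cos(a),.2835+.073*np.sin(a),0] for a in np.radians([0,90,180,270])]).round(0).tolist())
E
```

```text
20.4333 [0.51329205 0.29600267 0.15904539] [1.79994693e+02 5.06744823e-02 8.40765152e+01] [ 11.5  21.9 -54.2  94.9  18.6  72.8 -52.3]
blob 382 156 178 70
[(394, np.float64(155.5)), (418, np.float64(155.5)), (442, np.float64(156.5)), (466, np.float64(155.5)), (490, np.float64(156.5)), (514, np.float64(156.5)), (538, np.float64(157.5))] ang -0.35345075 pt [0.1068 0.0528] res 0.00017
[(np.float64(387.5), 166), (np.float64(385.5), 184), (np.float64(383.5), 202), (np.float64(382.5), 220)] ang -89.77997 pt [0.0618 0.0336] res 0.00015
corner [0.06169961 0.05303011] heading rel -0.35345075 centre(fwd,left) [ 0.11635928 -0.00230813]
[ 0.50727855 -0.28488889 -3.30841298] [-0.0110591   0.17245209  0.00737047] 0.027591146157356757
ring px [[465.0, 187.0], [393.0, 121.0], [323.0, 201.0], [394.0, 259.0]]
```

Emit:
arm_command --series "1 0 2 0 255;0 0 6 0 255;0 0 10 0 255;0 0 14 0 255;0 0 15 0 255;0 0 15 0 255;0 0 12 0 255;0 0 9 0 255;0 0 6 0 255;0 0 4 0 255;0 0 2 0 255;0 0 0 0 255;0 0 0 0 255"

```text
time_s: 21.57
tool_pos: [0.5135, 0.2984, 0.0647]
tool_rot: [179.9, -0.0, 84.2]
force: [0.1, 0.1, -4.4]
grip_width: 0.0275
grasp_force: 59.9
```

```bash
python3 snap.py w10; python3 - <<'E'
from m1 import *
o=telemetry.get_obs(); print(o["tool_pos"],o["force"],o["wrist_torque"])
P,im=load("w10"); h=cv2.cvtColor(im,cv2.COLOR_BGR2HSV).astype(int)
# disc left arc: rim transitions wood->grey scanning upward->down along columns
a=proj(P,[[.629+.070*np.cos(t),.2823+.070*np.sin(t),.024] for t in np.radians(range(0,360,30))]).round(0); print(a.tolist())
for x in range(int(a[3][0])-40,int(a[3][0])+60,20):
    if x<560: print(x,[tuple(map(int,h[y,x])) for y in range(max(0,int(a[3][1])-18),int(a[3][1])+18,3)])
E
```

```text
21.5667 [0.51347958 0.29836516 0.06472319] [ 1.79948600e+02 -2.88000362e-02  8.41582569e+01] [  8.5  27.6 -51.1 100.1  23.8  63.7 -56.1]
[0.51355228 0.29836231 0.06483863] [ 0.37627644  0.92708919 -4.08714315] [0.02610712 0.15448205 0.00888875]
[[555.0, 228.0], [547.0, 178.0], [511.0, 142.0], [456.0, 132.0], [399.0, 153.0], [360.0, 197.0], [348.0, 248.0], [364.0, 292.0], [400.0, 320.0], [448.0, 327.0], [496.0, 311.0], [536.0, 276.0]]
416 [(19, 118, 226), (19, 120, 226), (24, 184, 230), (27, 255, 237), (27, 255, 237), (27, 255, 237), (25, 244, 213), (24, 40, 63), (30, 18, 58), (26, 18, 101), (27, 20, 117), (30, 18, 86)]
436 [(19, 123, 228), (27, 255, 236), (27, 255, 236), (27, 255, 237), (26, 255, 234), (24, 147, 113), (23, 14, 72), (30, 16, 115), (26, 16, 109), (20, 19, 40), (20, 23, 34), (20, 23, 34)]
456 [(21, 146, 224), (26, 255, 236), (26, 255, 236), (26, 255, 236), (26, 255, 233), (23, 59, 116), (30, 18, 114), (25, 16, 93), (23, 30, 34), (8, 29, 35), (15, 29, 35), (8, 30, 34)]
476 [(17, 122, 207), (21, 160, 221), (26, 255, 235), (26, 255, 236), (26, 255, 235), (22, 106, 144), (30, 18, 113), (24, 16, 79), (15, 15, 33), (15, 31, 33), (23, 30, 34), (20, 22, 35)]
496 [(18, 121, 202), (18, 121, 201), (18, 121, 202), (18, 127, 205), (25, 220, 230), (26, 255, 234), (24, 197, 207), (26, 16, 112), (21, 18, 100), (15, 27, 38), (10, 23, 34), (8, 30, 34)]
```

```bash
python3 - <<'E'
from m1 import *
P,im=load("w10"); h=cv2.cvtColor(im,cv2.COLOR_BGR2HSV).astype(int)
D=[];O=[]
for x in range(385,545,5):
    col=h[:,x]; yl=np.nonzero((abs(col[:,0]-27)<4)&(col[:,1]>200)&(col[:,2]>180))[0]; yl=yl[yl<200]
    if len(yl): O.append((x,yl[0]-.5)); s=yl[-1]
    else: continue
    k=np.nonzero(col[s+8:s+40,2]<55)[0]
    if len(k): D.append((x,s+8+k[0]-.5))
X=onplane(P,D,.024)[:,:2];print("disc",len(X),circfit(X),circfit(X,.067),circfit(X,.0687)); print(D[::5])
X=onplane(P,O,0)[:,:2];print("ring",len(X),circfit(X),circfit(X,.080))
E
python3 pl.py w10
```

```text
disc 21 (array([0.6295607 , 0.28257737, 0.06726662]), np.float64(0.00016312409272641512)) (array([0.6295717 , 0.28285517]), np.float64(0.00016319754722839537)) (array([0.62950122, 0.28108534]), np.float64(0.0001703253323887636))
[(410, np.float64(151.5)), (435, np.float64(140.5)), (460, np.float64(136.5)), (485, np.float64(137.5)), (510, np.float64(145.5))]
ring 26 (array([0.62949758, 0.28293154, 0.07971317]), np.float64(0.0001939330151973378)) (array([0.62946946, 0.28262953]), np.float64(0.00019410640577297342))
blob 383 156 177 70
[(395, np.float64(155.5)), (419, np.float64(156.5)), (443, np.float64(156.5)), (467, np.float64(156.5)), (491, np.float64(156.5)), (515, np.float64(156.5)), (539, np.float64(156.5))] ang 0.14802411 pt [0.113  0.0526] res 5e-05
[(np.float64(387.5), 166), (np.float64(385.5), 184), (np.float64(384.5), 202), (np.float64(382.5), 220)] ang -89.91161 pt [0.0619 0.0323] res 0.00015
corner [0.06184064 0.05247455] heading rel 0.14802411 centre(fwd,left) [ 0.11698254 -0.00238317]
```

Emit:
arm_command --series "-1.2 0 0 0 255;0 0 1 0 255;0 0 1 0 255;0 0 1 0 255;0 0 1 0 255;0 0 0.5 0 255;0 0 0.5 0 255;0 0 0.5 0 255;0 0 0.5 0 255;0 0 0.5 0 255;0 0 0.5 0 255;0 0 0 0 255;0 0 0 0 255"

```text
time_s: 22.7
tool_pos: [0.513, 0.2969, 0.0573]
tool_rot: [180.0, -0.0, 84.2]
force: [0.4, 1.0, -1.6]
grip_width: 0.0277
grasp_force: 59.9
```

Emit:
arm_command --series "0 0 0.5 0 255;0 0 0.5 0 255;0 0 0 0 255;0 0 0 0 255"

```text
time_s: 23.03
tool_pos: [0.5129, 0.2968, 0.0561]
tool_rot: [-180.0, 0.0, 84.2]
force: [-0.3, 0.1, -2.5]
grip_width: 0.0278
grasp_force: 59.9
```

```bash
python3 snap.py w11; python3 pl.py w11; python3 - <<'E'
from m1 import *
o=telemetry.get_obs(); print(o["tool_pos"],o["force"],o["wrist_torque"])
E
```

```text
23.0333 [0.51291106 0.29683522 0.05610338] [-1.79992429e+02  6.75425947e-03  8.41569911e+01] [  8.4  28.1 -50.8 100.6  24.2  62.9 -56.3]
blob 384 157 176 69
[(396, np.float64(156.5)), (420, np.float64(156.5)), (444, np.float64(156.5)), (468, np.float64(156.5)), (492, np.float64(157.5)), (516, np.float64(157.5)), (540, np.float64(157.5))] ang -0.32896104 pt [0.1147 0.0523] res 0.00012
[(np.float64(388.5), 167), (np.float64(387.5), 185), (np.float64(385.5), 203), (np.float64(384.5), 221)] ang -89.79709 pt [0.0628 0.0307] res 0.00014
corner [0.062769   0.05263186] heading rel -0.32896104 centre(fwd,left) [ 0.11745231 -0.00268301]
[0.51294025 0.29682009 0.0561398 ] [-0.40492479 -0.94810192 -1.41661483] [-0.05704154 -0.04217125 -0.02160735]
```

Emit:
arm_command --series "0 -2 0 0 255;0 -4 0 0 255;0 -6 0 0 255;0 -8 0 0 255;0 -8 0 0 255;0 0 0 0 255"

```text
time_s: 23.58
tool_pos: [0.4824, 0.3004, 0.0561]
tool_rot: [-179.9, 0.0, 84.3]
force: [-0.4, 0.1, -2.0]
grip_width: 0.0275
grasp_force: 59.9
```

Emit:
arm_command --series "0 -4 0 0 255;0 -8 0 0 255;0 -10 0 0 255;0 -10 0 0 255;0 -10 0 0 255;0 -10 0 0 255;0 -10 0 0 255;0 -10 0 0 255;0 -10 0 0 255;0 -10 0 0 255;0 -6 0 0 255;0 -4 0 0 255;0 0 0 0 255;0 0 0 0 255"

```text
time_s: 24.75
tool_pos: [0.384, 0.31, 0.0563]
tool_rot: [180.0, -0.0, 84.1]
force: [0.4, 0.6, -2.6]
grip_width: 0.0275
grasp_force: 59.9
```

```bash
python3 - <<'E'
from m1 import *
o=telemetry.get_obs(); print(o["tool_pos"],o["tool_rot"],o["force"],o["qpos"].round(1))
T=cv2.imread("pics/top0.png");Q=campose("top")
# mouse, tape in world (dark/brown) from initial top picture
for nm,uv,z in (("mouse",[131,284],.015),("tape",[110,231],.03)): print(nm,onplane(Q,[uv],z)[0])
E
```

```text
[0.38397805 0.31001331 0.05628944] [ 1.79962296e+02 -1.30464654e-03  8.41476770e+01] [ 0.35799733  0.60041615 -2.63911942] [ 10.5  16.2 -57.8 114.1  16.2  58.1 -60.8]
mouse [0.3258548  0.41576544 0.015     ]
tape [0.47684543 0.47334221 0.03      ]
```

Emit:
arm_command --series "0 0 -20 0 255;0 0 -20 0 255;-15 8 0 0 255;-30 16 0 0 255;-30 16 0 0 255;-30 16 0 0 255;-30 16 0 0 255;-30 15 0 0 255;-16 8 0 0 255;0 0 0 0 255;0 0 15 0 255;0 0 20 0 255;0 0 15 0 255;0 0 8 0 255;0 0 4 0 255;0 0 2 0 255;0 0 0 0 255;0 0 0 0 255"

```text
time_s: 26.25
tool_pos: [0.4604, 0.1207, 0.0329]
tool_rot: [179.9, -0.0, 84.2]
force: [-1.1, 0.1, -1.1]
grip_width: 0.0276
grasp_force: 59.9
```

Emit:
arm_command --series "0 0 1 0 255;0 0 1 0 255;0 0 0.5 0 255;0 0 0.5 0 255;0 0 0 0 255;0 0 0 0 255"

```text
time_s: 26.75
tool_pos: [0.4599, 0.1203, 0.0294]
tool_rot: [180.0, 0.0, 84.2]
force: [-0.4, -0.5, 0.3]
grip_width: 0.0274
grasp_force: 59.9
```

Emit:
arm_command --series "0 0 0 0 200;0 0 0 0 150;0 0 0 0 80;0 0 0 0 0;0 0 0 0 0;0 0 0 0 0;0 0 0 0 0;0 0 0 0 0;0 0 -10 0 0;0 0 -25 0 0;0 0 -35 0 0;0 0 -40 0 0;0 0 -40 0 0;0 0 -40 0 0;0 0 0 0 0;0 0 0 0 0"

```text
time_s: 28.08
tool_pos: [0.4613, 0.1209, 0.2222]
tool_rot: [179.7, 0.0, 84.2]
force: [0.6, -0.7, -0.2]
grip_width: 0.087
grasp_force: 0.0
```

Emit:
arm_command --series "25 25 -10 0 0;30 20 -10 0 0;30 20 0 0 0;30 10 0 0 0;0 0 0 0 0;0 0 0 0 0"

```text
time_s: 28.58
tool_pos: [0.5444, 0.2296, 0.2371]
tool_rot: [-179.7, -0.1, 84.5]
force: [-0.3, -0.6, 0.6]
grip_width: 0.0874
grasp_force: 0.0
```

```bash
python3 snap.py w12b; python3 - <<'E'
from m1 import *
P,im=load("w12b"); h=cv2.cvtColor(im,cv2.COLOR_BGR2HSV).astype(int)
c0=proj(P,[[.6295,.2827,.038]])[0]; print("stage px",c0)
w=((h[...,1]<50)&(h[...,2]>150)).astype(np.uint8); x,y=c0.astype(int); k=np.zeros_like(w); k[max(0,y-90):y+90,max(0,x-90):x+90]=1
m=cv2.morphologyEx(w*k,cv2.MORPH_CLOSE,np.ones((11,11))); c=big(m); X=(onplane(P,c[:,0],.038)[:,:2]*1000).astype(np.float32); print("plate",cv2.boundingRect(c),cv2.minAreaRect(X))
m=box(im,0,560,0,420,lambda h,s,v:(abs(h-27)<5)&(s>180)&(v>150)).astype(np.uint8); O=[]
ys,xs=np.nonzero(m); d=np.c_[xs,ys]; near=np.linalg.norm(d-c0,axis=1)<130; d=d[near]; ang=np.degrees(np.arctan2(*(d-c0).T[::-1]))
for a in range(-180,180,6):
    q=d[(ang>=a)&(ang<a+6)]
    if len(q)>2: O.append(q[np.linalg.norm(q-c0,axis=1).argmax()])
print("ring",len(O),circfit(onplane(P,O,0)[:,:2]),circfit(onplane(P,O,0)[:,:2],.08))
L=[]
for a in np.radians(np.arange(0,360,5)):
    for r in np.arange(110,40,-1):
        q=(c0+r*np.array([np.cos(a),np.sin(a)])).round().astype(int)
        if 0<=q[1]<235 and 0<=q[0]<560 and h[q[1],q[0],2]<50 and h[q[1],q[0],1]<60: L.append(q);break
X=onplane(P,L,.024)[:,:2];print("disc",len(L),circfit(X),circfit(X,.067))
T=cams.read_camera("top"); cv2.imwrite("pics/top9.png",T); T0=cv2.imread("pics/top0.png"); Q=campose("top")
# bystander shift check on colour blobs
for nm,b,f in (("glue",(215,245,135,160),lambda h,s,v:(h<15)&(s>170)&(v>120)),("stapler",(405,440,245,305),red),("jar",(312,340,122,150),lambda h,s,v:(s<60)&(v>80)),("stamp",(352,378,195,216),lambda h,s,v:v<60),("mouse",(110,150,260,305),lambda h,s,v:v<50),("dock",(340,405,140,195),lambda h,s,v:(abs(h-115)<12)&(s>120))):
    r=[]
    for I in (T0,T):
        M=cv2.moments(box(I,*b,f).astype(np.uint8),True); r.append((round(M["m10"]/max(M["m00"],1),1),round(M["m01"]/max(M["m00"],1),1),M["m00"]))
    print(nm,r)
S=cams.read_camera("scene");cv2.imwrite("pics/s9.png",S)
PS=campose("scene"); c1=proj(PS,[[.6295,.2827,.038]])[0].astype(int)
w=box(S,c1[0]-40,c1[0]+40,c1[1]-30,c1[1]+30,lambda h,s,v:(s<50)&(v>150)).astype(np.uint8); m=cv2.morphologyEx(w,cv2.MORPH_CLOSE,np.ones((7,7))); X=(onplane(PS,big(m)[:,0],.038)[:,:2]*1000).astype(np.float32); print("scene plate",cv2.minAreaRect(X))
E
```

```text
28.5833 [0.54437934 0.22955631 0.23714567] [-1.79707998e+02 -6.66597532e-02  8.44590264e+01] [ 21.1  19.2 -57.4  89.   16.1  80.9 -42.9]
stage px [353.36401514 131.54825477]
plate (302, 78, 105, 104) ((628.756591796875, 282.4973449707031), (109.90547943115234, 109.54190063476562), 83.86699676513672)
ring 33 (array([0.62913873, 0.28334235, 0.07935533]), np.float64(0.00017107284729417824)) (array([0.62983071, 0.28300217]), np.float64(0.00034121609040035623))
disc 59 (array([0.62973596, 0.28269653, 0.06587415]), np.float64(0.010131435354666245)) (array([0.63064631, 0.28243254]), np.float64(0.010417813124575667))
glue [(227.2, 145.5, 17.0), (228.4, 145.5, 16.0)]
stapler [(421.5, 276.8, 446.0), (421.5, 276.7, 448.0)]
jar [(325.0, 136.1, 180.0), (325.0, 136.2, 184.0)]
stamp [(362.2, 206.5, 36.0), (362.0, 206.4, 28.0)]
mouse [(130.4, 284.5, 562.0), (130.5, 285.3, 442.0)]
dock [(372.0, 157.5, 125.0), (372.0, 157.6, 127.0)]
scene plate ((630.0064697265625, 279.6485290527344), (109.90087127685547, 110.1069564819336), 84.00651550292969)
```

```bash
python3 -c "
from h import *
print(env.sign_off())"
```

```text
the job is handed in; nothing more can be done
None
```

The job is handed in at about 29 s: the stage is centred on the yellow ring to about 1 mm. The plate is on it within about 1 mm of centre and half a degree of square to the camera, the spatula was laid down clear of both (I did not photograph it after release), and the bystanders I checked had not moved beyond measurement error (tape roll and scanner unchecked).

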